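# Gauge and sort two bearing blocks

## Robot

A 6-joint arm with a two-finger parallel gripper is mounted at the origin on the work surface. World frame = base frame: x ahead of the robot, y to its left, z up, the work surface at z = 0. Lengths are in mm, angles in rad, forces in N, time in s.
With the tool pointing down it reaches from about 225 to 725 mm from the base axis. Payload 3.1 kg.
Tool frame: the origin (TCP) lies midway between the tips of the shut fingers; the grasp point (between the pads) lies 19 mm behind it; z points along the fingers, y is the direction in which the jaws open and shut (so a half turn about z gives the same grasp; the last joint's range is limited). The gripper opens to 85 mm and grips with 20 to 120 N. Pads are 22 mm wide; open, the fingers measure 114 mm over their backs; the gripper's body (76 mm by 85 mm) begins 54 mm behind the grasp point. The pads swing forward as they close: fully open they stand 13 mm farther back than shut.
Start: joints at [1.138, 0.048, 0.099, 1.622, 0, 1.443], TCP at [157.561, 500.791, 231.312] pointing down, gripper open.
Joint ranges: [-2.91, 2.91], [-0.99, 1.94], [-1.21, 1.42], [-2.12, 2.29], [-1.49, 1.47], [-3.14, 3.14]. Speed limits (rad/s): [2.79, 2.79, 3.14, 3.14, 3.14, 3.14].

## Interface

Orientations are given as a rotation vector (axis times angle).
In Python, from rig import manip gives the robot as it stands.
- The arm moves only by the tool play_rows, never from a script. Its argument "increments" is a list of rows, each a list of 3 entries, a list of its own where there are three numbers: the shift along the tool's x, y, z in m, then the turn, a rotation vector about the tool's x, y, z in degrees, then the finger opening in m, from 0 to 0.0854. In form: [[[x, y, z], [ax, ay, az], gripper], ...]. A call has 1 to 10 rows; each row shifts and turns the commanded pose from where the row before left it, along the tool's axes as they then stand; what a row does not reach is not made up. A row lasts 1/10 s, in which the tool goes at most 50 mm and 8.59 degrees, less where a joint would pass 70% of its speed; a pose out of reach is approached as far as the arm can. A call with a gripper value outside its range is refused whole. The fingers move at their own pace and stop on an object; "squeeze" is the grip in N (left out, the last holds). Time passes only in rows, so rows that do not move let the fingers close. It gives the time, the measured TCP pose, the force and the opening at its end, in the units of the state.
- manip.get_state(): the state, without advancing time (a new reading comes with each control period).
- manip.read_camera(name): name is "scene" or "top" or "wrist"; returns a dict with "image" (420x560x3 uint8, red, green, blue), "range_z" (420x560 float32, mm along the optical axis (not along the pixel's ray), 0 where there is no reading), "camera_matrix" (3x3 intrinsics, pixels), "R" (3x3) and "t" (3): a world point X has camera coordinates R X + t. Camera axes: x right, y down, z forward; pixel columns grow to the right and rows downward; lengths in mm; the calibration is good to about 2 mm. A picture is of the moment at which its call begins.
- manip.finish_job(): hands the job in, once; it reports no verdict.
Trained networks look in the newest picture that a camera, given by its name, has taken for a name from the list of things; names that differ only in an ending like _2 or _b are one class to them, and where a whole thing is asked for, a point or a joint stands for the part that bears it (a point fixed in the world has none). Each returns a list of dicts, best first, with "confidence" (0 to 1); they miss things now and then, are a little off and sometimes report something else, mostly with a low value. They report only what shows in the picture. A call takes as long as a camera call. They do not tell look-alikes from the thing itself.
- manip.look_for(name, camera): "uv" ([column, row] in pixels, amid what is visible of it).
- manip.tip_of(name, camera): "uv" ([column, row] in pixels: a listed point, or the origin of a listed thing).
The state is a dict: "time_s": time; "joint_positions": joint angles; "joint_vel": joint speeds; "tau": joint torques, N m; "tcp_pos": TCP position; "orientation": TCP orientation; "wrist_force": force on the tool from outside, world axes, zero at the start; "moment": the same for the moment, N m; "grip_width": finger opening in mm.
Only numpy, scipy, OpenCV 4.12 (cv2) and the standard library are available. Lean on these libraries where they do the work, as an engineer would, in place of code of your own. Each camera call takes 0.05 s, during which the arm holds its last target. There are 200 camera calls.

## Task

Two bearing blocks for the splitting machine are back from reaming, and one is still too tight inside. Try the plug gauge in their bores until you have found the block that it enters all the way to its collar, then put the gauge back upright in its wooden stand. Set the block that passes gently in the rectangular tray and the tight one gently in the round pan, each flat on its base, and leave the other things on the bench alone.

Things in the scene. Friction and masses are not known exactly. Their poses are not given: they have to be found in the camera images.
- block_a: Aluminium bearing block, loose, on the bench, 0.2 to 0.4 kg: body 56 (x) x 44 (y) x 44 mm high, plus at each x end a foot 16 mm long and 12 mm high with a dark bolt head (top at 16 mm); 88 mm long overall. Origin: centre of the underside; z up. Grip it across y. Its vertical bore: see its mouth point. One of the two blocks is tight inside; which is not told.
- block_b: The other aluminium bearing block, loose, on the bench, 0.2 to 0.4 kg: body 56 (x) x 44 (y) x 44 mm high, plus at each x end a foot 16 mm long and 12 mm high with a dark bolt head (top at 16 mm); 88 mm long overall. Origin: centre of the underside; z up. Grip it across y. Its vertical bore: see its mouth point. One of the two blocks is tight inside; which is not told.
- block_a_mouth (a point): Centre of block_a's bore at its top face, 44 mm up. The bore is 18 mm wide at the mouth in both blocks. In the tight block it narrows to 12.5 mm from 16 mm down, so the gauge stops 15 to 17 mm down; in the good one it stays 18 mm right through and the gauge goes 36 mm down, till its collar meets the top face.
- block_b_mouth (a point): Centre of block_b's bore at its top face, 44 mm up. The bore is 18 mm wide at the mouth in both blocks. In the tight block it narrows to 12.5 mm from 16 mm down, so the gauge stops 15 to 17 mm down; in the good one it stays 18 mm right through and the gauge goes 36 mm down, till its collar meets the top face.
- gauge: Steel plug gauge, loose, 0.2 kg, 105 mm long, nose down in its stand. Origin: centre of the nose's lower end; z along its axis up to the handle. Nose 16 mm in diameter, 36 mm long, foot chamfered to 11 mm over 3 mm; then a round collar 34 mm in diameter (36 to 42 mm up); then a dark hexagonal handle (42 to 105 mm up), 23.4 mm across flats, two flats facing the gauge's +y and -y.
- gauge_tip (a point): Centre of the lower end of the gauge's nose (the gauge's origin).
- stand: Fixed wooden stand for the gauge, 70 x 70 mm, 44 mm high. Origin: centre of its underside. A vertical round hole 24 mm in diameter and 40 mm deep opens at the centre of its top; the gauge hangs in it with its collar on the top face, the nose's end 8 mm above the bench.
- tray: Fixed rectangular open steel tray, 160 mm (x) x 140 mm (y), walls 4 mm thick and 14 mm high. Origin: centre of its underside; its floor lies 4 mm above the bench.
- pan: Fixed round shallow steel pan, 176 mm in diameter outside, 14 mm high, walls 4 mm thick. Origin: centre of its underside; its floor lies 4 mm above the bench.
- hex_key: Bystander, loose: L-shaped hex key lying flat, 8 mm thick, 100 mm long arm along x, origin under the middle of that arm.
- oil_jar: Bystander, loose: jar 48 mm in diameter, 75 mm high, origin at the centre of its underside.
- screwdriver: Bystander, loose: screwdriver lying on the bench along its x axis, about 0.2 m long.
Not all that is in view belongs to the job. Leave any orange look-alike of the block_a alone.

How it is judged (in metres and radians):
On the way:
1. the gauge has gone all the way into the bore of the block that is not tight (z of gauge_tip in the frame of block_b between -0.002 and 0.014 m and horizontal distance between gauge_tip and block_b_mouth below 0.006 m and angle between gauge's own z axis and vertical below 0.15 rad), for 0.1 s.
At the end, for the whole second after the job is handed in: The passing block is in the rectangular tray and the tight one in the round pan, each flat on the floor (within 5 mm, tilt under 0.1 rad); the gauge hangs upright in the stand, collar down (within 5 mm, tilt under 0.12 rad); all released and at rest (x of block_b in the frame of tray between -0.07 and 0.07 m and y of block_b in the frame of tray between -0.06 and 0.06 m and z of block_b in the frame of tray between 0 and 0.009 m and angle between each of block_b, block_a's own z axis and vertical below 0.1 rad and linear speed of each of block_b, block_a, gauge below 0.02 m/s and horizontal distance between block_a and pan below 0.07 m and z of block_a in the frame of pan between 0 and 0.009 m and horizontal distance between gauge_tip and stand below 0.012 m and z of gauge_tip in the frame of stand below 0.013 m and angle between gauge's own z axis and vertical below 0.12 rad); the robot touches nothing.
It fails at once if a bystander (hex key, jar, screwdriver) is moved more than 40 mm (distance of any of hex_key, oil_jar, screwdriver from where it was at the start of the episode above 0.04 m).
It fails at once if a block is let go over the tray or the pan more than 25 mm above its floor ((horizontal distance between block_a and tray below 0.09 m and z of block_a in the frame of tray above 0.03 m and contact force between block_a and the fingers below 0.05 N) or (horizontal distance between block_a and pan below 0.09 m and z of block_a in the frame of pan above 0.03 m and contact force between block_a and the fingers below 0.05 N) or (horizontal distance between block_b and tray below 0.09 m and z of block_b in the frame of tray above 0.03 m and contact force between block_b and the fingers below 0.05 N) or (horizontal distance between block_b and pan below 0.09 m and z of block_b in the frame of pan above 0.03 m and contact force between block_b and the fingers below 0.05 N)).
It also fails if it takes over 72 s, if anything falls off the work surface, if the arm or the gripper's body presses on something with over 40 N, if the wrist force passes 120 N, or if a joint passes its speed limit or range.

## Working session

There is one attempt and no reset: what is moved stays moved. The work goes in short steps, Python scripts to look and compute and a tool call to move; the robot and the scene stay as the last step left them, time stands still between calls to the robot, and variables do not carry over. Pictures are saved under pics/ and viewed, about 8 in all and at most 12, crops included, and the job is handed in when it is done.

Besides the shell and the picture viewer there is one more tool, called after ">>>" by a JSON object that holds its "method" and its "body". play_rows: Moves the arm, as the interface text tells. Its arguments: {"type":"object","properties":{"increments":{"type":"array"},"squeeze":{"type":"number"}},"required":["increments"]}

```bash
mkdir -p pics; ls; cat > h.py <<'E'
from rig import manip
import numpy as np, cv2
from scipy.spatial.transform import Rotation as Rn
def world(c,uv,z=None):
    K,R,t=c["camera_matrix"],np.array(c["R"]),np.array(c["t"])
    ray=R.T@np.linalg.solve(np.array(K),[uv[0],uv[1],1.]); o=-R.T@t
    if z is None:
        u,v=int(round(uv[0])),int(round(uv[1])); d=c["range_z"][max(0,v-1):v+2,max(0,u-1):u+2]; d=d[d>0]
        return o+ray*(np.median(d) if d.size else np.nan)
    return o+ray*(z-o[2])/ray[2]
def cloud(c):
    K=np.array(c["camera_matrix"]);R=np.array(c["R"]);t=np.array(c["t"]);d=c["range_z"]
    v,u=np.indices(d.shape); p=np.stack([u,v,np.ones_like(u)],-1)@np.linalg.inv(K).T*d[...,None]
    return (p-t)@R
def save(c,n): cv2.imwrite(f"pics/{n}.png",c["image"][...,::-1])
E
python3 - <<'E'
from h import *
np.set_printoptions(precision=1,suppress=True)
for cam in ["top","scene"]:
    c=manip.read_camera(cam); save(c,cam+"0"); np.savez(cam+"0.npz",**c)
    for n in ["block_a","gauge","stand","tray","pan","hex_key","oil_jar","screwdriver"]:
        for r in manip.look_for(n,cam)[:4]: print(cam,n,round(r["confidence"],2),np.array(r["uv"]),world(c,r["uv"]))
    for n in ["block_a_mouth","gauge_tip","stand","tray","pan"]:
        for r in manip.tip_of(n,cam)[:4]: print(cam,"tip",n,round(r["confidence"],2),np.array(r["uv"]),world(c,r["uv"]))
s=manip.get_state();print(s)
E
```

```text
pics
top block_a 0.95 [277.6 285.9] [334.1  18.2   3.2]
top block_a 0.93 [216.4 298.2] [311.8 155.8  30.5]
top block_a 0.84 [238.2 233. ] [457.4 103.1  41.2]
top block_a 0.82 [319.1 227.9] [465.1 -78.1  40.1]
top gauge 0.63 [307.6 138.1] [654.1 -54.1 114.3]
top stand 0.93 [302.8 147.7] [645.3 -45.5  46.1]
top tray 0.93 [146.1 252.8] [416.2 320.9   4.4]
top tray 0.45 [222.2 145.3] [661.6 140.1   8.2]
top pan 0.67 [427.4 247.3] [ 415.9 -327.2    4.6]
top hex_key 0.52 [222.3 138. ] [679.  139.9   6.2]
top hex_key 0.3 [320.4 228.2] [464.4 -81.4  33.4]
top oil_jar 0.92 [370.  132.9] [ 669.6 -192.    75. ]
top screwdriver 0.83 [164.9 162.7] [621.3 269.4  27.2]
top screwdriver 0.46 [309.8 141.2] [648.7 -59.  106.7]
top screwdriver 0.41 [220.6 132.6] [691.5 143.5   7.2]
top tip block_a_mouth 0.74 [343.7 290.4] [ 323.4 -131.    25.4]
top tip block_a_mouth 0.62 [280.9 281.5] [347.5   9.7  42. ]
top tip block_a_mouth 0.58 [219.1 298.4] [307.7 153.9   0.7]
top tip stand 0.86 [303.1 143.8] [651.9 -46.   58.8]
top tip tray 0.74 [150.  254.7] [411.6 312.1   3.6]
top tip pan 0.67 [424.6 245.4] [ 420
[... 815 characters left out ...]
.6 161.4] [ 329.3 -142.9   40.6]
scene tip block_a_mouth 0.61 [313.2 195.6] [442.6  99.6  36.9]
scene tip gauge_tip 0.75 [232.5 284.5] [684.7 -54.5  42.9]
scene tip stand 0.8 [237.1 287.8] [692.1 -45.6  43.8]
scene tip tray 0.72 [409.8 202.8] [427.6 322.4   4.6]
scene tip pan 0.78 [129.2 198.6] [ 424.7 -322.8    3.7]
{'time_s': 1.4, 'joint_positions': array([ 1.1,  0. ,  0.1,  1.6, -0. ,  1.4]), 'joint_vel': array([-0.,  0., -0., -0., -0., -0.]), 'tau': array([  0. , -33.9,  32. ,   0. ,  -0. ,  -0. ]), 'tcp_pos': array([157.6, 500.8, 231.3]), 'orientation': array([-0.5, -3.1,  0. ]), 'wrist_force': array([-0.3, -0.5, -0.3]), 'moment': array([-0., -0.,  0.]), 'grip_width': 85.53061565887289}
```

View pics/top0.png

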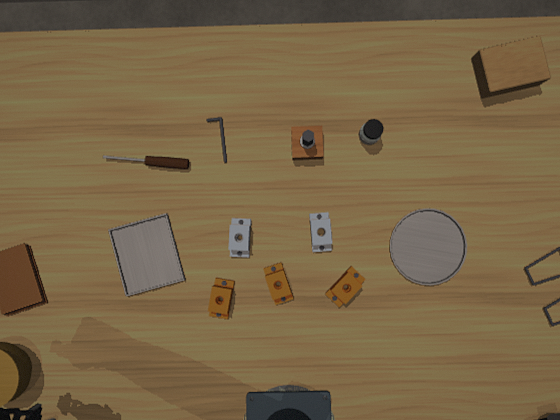

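View pics/scene0.png

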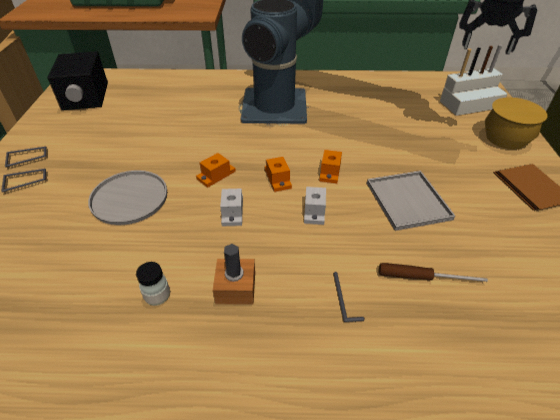

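```bash
python3 - <<'E'
from h import *
np.set_printoptions(precision=1,suppress=True)
def rect(P,m,w,name):
    q=P[m]
    if len(q)<10: print(name,len(q));return
    (x,y),(a,b),th=cv2.minAreaRect(q[:,:2].astype(np.float32)); print(name,len(q),"c",round(x,1),round(y,1),"size",round(a,1),round(b,1),"ang",round(th,1),"mean",q.mean(0))
for cam in ["top","scene"]:
    c=dict(np.load(cam+"0.npz")); P=cloud(c); I=c["image"].astype(int)
    ok=c["range_z"]>0; grey=(abs(I[...,0]-I[...,2])<50)
    def box(x,y,r): return ok&(abs(P[...,0]-x)<r)&(abs(P[...,1]-y)<r)
    for n,x,y in [("b1",455,103),("b2",463,-79)]:
        rect(P,box(x,y,60)&(P[...,2]>38)&(P[...,2]<50),0,cam+n+" top")
        rect(P,box(x,y,60)&(P[...,2]>7),0,cam+n+" all")
    rect(P,box(655,-52,60)&(P[...,2]>100),0,cam+" handle")
    rect(P,box(655,-52,60)&(P[...,2]>38)&(P[...,2]<48),0,cam+" stand")
    rect(P,box(415,320,120)&(P[...,2]>9),0,cam+" tray")
    rect(P,box(420,-323,120)&(P[...,2]>9),0,cam+" pan")
    for n,x,y in [("hex",690,142),("scr",625,270),("jar",670,-192)]:
        rect(P,box(x,y,50 if n!="scr" else 90)&(P[...,2]>4),0,cam+n)
    print(c["camera_matrix"][0],-c["R"].T@c["t"])
    im=c["image"]
    if cam=="top":
        crops=[im[v-32:v+33,u-40:u+41] for u,v in [(238,236),(320,230),(308,140),(278,285)]]
        big=np.vstack([np.hstack([cv2.resize(k,(400,300),interpolation=cv2.INTER_CUBIC) for k in crops[i:i+2]]) for i in (0,2)])
        cv2.imwrite("pics/crops.png",big[...,::-1])
E
```

```text
topb1 top 447 c 447.2 102.9 size 44.2 55.8 ang 86.4 mean [447.  103.   44.1]
topb1 all 762 c 444.3 101.6 size 97.0 50.8 ang 1.4 mean [447.2 102.1  32.2]
topb2 top 444 c 456.1 -81.1 size 55.9 44.0 ang 3.6 mean [455.7 -81.   44.4]
topb2 all 721 c 456.3 -72.2 size 68.3 87.3 ang 88.8 mean [455.8 -80.7  32.7]
top handle 119 c 659.1 -54.7 size 23.9 24.9 ang 27.6 mean [658.7 -54.4 112.5]
top stand 720 c 660.0 -54.3 size 69.8 71.4 ang 89.3 mean [658.  -54.   44.1]
top tray 560 c 408.4 327.1 size 164.5 157.4 ang 14.2 mean [413.7 322.2  13.3]
top pan 590 c 417.2 -326.3 size 173.7 173.4 ang 87.2 mean [ 417.8 -331.6   13.1]
tophex 249 c 690.1 141.5 size 99.1 98.2 ang 0.4 mean [690.8 145.2   6.5]
topscr 801 c 625.0 270.3 size 179.8 179.3 ang 0.3 mean [623.4 272.7  16. ]
topjar 553 c 670.4 -192.2 size 98.7 98.3 ang 0.5 mean [ 673.4 -192.9   54.8]
[522.    0.  281.8] [ 450.5  -12.9 1209.2]
sceneb1 top 376 c 451.0 103.0 size 43.5 59.9 ang 86.6 mean [454.  103.4  43.4]
sceneb1 all 714 c 459.1 102.6 size 43.8 75.8 ang 86.0 mean [466.6 102.3  32.2]
sceneb2 top 377 c 459.7 -81.1 size 60.2 44.4 ang 2.1 mean [461.9 -80.6  43.3]
sceneb2 all 741 c 461.8 -80.7 size 86.6 44.1 ang 3.4 mean [473.9 -79.3  32. ]
scene handle 202 c 663.5 -54.3 size 26.6 23.3 ang 0.7 mean [665.9 -54.  110.3]
scene stand 975 c 663.1 -54.6 size 71.8 70.1 ang 0.7 mean [670.1 -53.3  43.6]
scene tray 550 c 416.3 320.3 size 164.2 142.3 ang 14.1 mean [423.1 323.1  12.6]
scene pan 475 c 422.1 -325.2 size 174.0 173.8 ang 1.5 mean [ 422.  -328.3   12.6]
scenehex 260 c 693.8 151.4 size 76.0 80.4 ang 64.7 mean [700.3 146.4   6.9]
scenescr 790 c 632.7 289.1 size 141.6 23.0 ang 83.6 mean [633.9 273.2  19.8]
scenejar 1075 c 684.2 -197.6 size 46.2 45.8 ang 78.4 mean [ 692.  -193.7   52.3]
[405.8   0.  276.7] [1103.4   33.3  644.6]
```

View pics/crops.png

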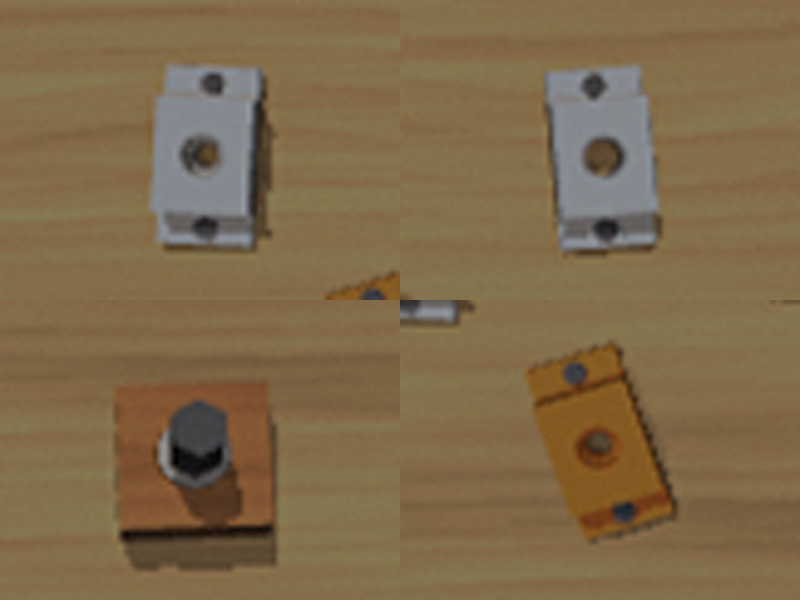

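```bash
cat >> h.py <<'E'
def plan(tgt,yaw,step=45.):
    """rows to TCP tgt (mm, world), tool y axis at yaw deg (mod 180), pointing down"""
    s=manip.get_state(); p=np.array(s["tcp_pos"]); R=Rn.from_rotvec(s["orientation"]); M=R.as_matrix()
    cur=np.degrees(np.arctan2(M[1,1],M[0,1])); d=(yaw-cur+90)%180-90
    T=Rn.from_euler("z",cur+d,degrees=True)*Rn.from_matrix(np.array([[0,1,0],[1,0,0],[0,0,-1.]]))
    dp=np.array(tgt,float)-p; rv=(R.inv()*T).as_rotvec(degrees=True)
    n=int(max(1,np.ceil(np.linalg.norm(dp)/step),np.ceil(np.linalg.norm(rv)/8)))
    print("pos",p.round(1),"yaw",round(cur,2),"tiltz",M[:,2].round(3),"j",np.round(s["joint_positions"],2),"t",round(s["time_s"],2),"w",round(s["grip_width"],1),"F",np.round(s["wrist_force"],1))
    print("n",n,"turn/row",(rv/n).round(2),"total tool shift if no turn",R.inv().apply(dp).round(1))
    for i in range(n):
        Ri=R*Rn.from_rotvec(rv*i/n,degrees=True)
        print([list((Ri.inv().apply(dp/n)/1000).round(4).tolist()),(rv/n).round(2).tolist()])
E
python3 -c "
from h import *
plan([640,-54,230],90)"
```

```text
pos [157.6 500.8 231.3] yaw 72.53 tiltz [-0. -0. -1.] j [ 1.14  0.05  0.1   1.62 -0.    1.44] t 1.4 w 85.5 F [-0.3 -0.5 -0.3]
n 17 turn/row [-0.   -0.   -1.03] total tool shift if no turn [-626.7 -384.4    1.3]
[[-0.0369, -0.0226, 0.0001], [-0.0, -0.0, -1.03]]
[[-0.0365, -0.0233, 0.0001], [-0.0, -0.0, -1.03]]
[[-0.036, -0.0239, 0.0001], [-0.0, -0.0, -1.03]]
[[-0.0356, -0.0246, 0.0001], [-0.0, -0.0, -1.03]]
[[-0.0351, -0.0252, 0.0001], [-0.0, -0.0, -1.03]]
[[-0.0347, -0.0258, 0.0001], [-0.0, -0.0, -1.03]]
[[-0.0342, -0.0264, 0.0001], [-0.0, -0.0, -1.03]]
[[-0.0337, -0.027, 0.0001], [-0.0, -0.0, -1.03]]
[[-0.0333, -0.0277, 0.0001], [-0.0, -0.0, -1.03]]
[[-0.0328, -0.0282, 0.0001], [-0.0, -0.0, -1.03]]
[[-0.0322, -0.0288, 0.0001], [-0.0, -0.0, -1.03]]
[[-0.0317, -0.0294, 0.0001], [-0.0, -0.0, -1.03]]
[[-0.0312, -0.03, 0.0001], [-0.0, -0.0, -1.03]]
[[-0.0306, -0.0305, 0.0001], [-0.0, -0.0, -1.03]]
[[-0.0301, -0.0311, 0.0001], [-0.0, -0.0, -1.03]]
[[-0.0295, -0.0316, 0.0001], [-0.0, -0.0, -1.03]]
[[-0.029, -0.0321, 0.0001], [-0.0, -0.0, -1.03]]
```

>>> {"method": "play_rows", "body": {"increments": [[[-0.036, -0.022, 0], [0, 0, -8.5], 0.085], [[-0.034, -0.029, 0], [0, 0, -8.5], 0.085], [[-0.029, -0.034, 0], [0, 0, -0.47], 0.085], [[-0.029, -0.034, 0], [0, 0, 0], 0.085], [[-0.029, -0.034, 0], [0, 0, 0], 0.085], [[-0.029, -0.034, 0], [0, 0, 0], 0.085], [[-0.029, -0.034, 0], [0, 0, 0], 0.085], [[-0.029, -0.034, 0], [0, 0, 0], 0.085], [[-0.029, -0.034, 0], [0, 0, 0], 0.085], [[-0.029, -0.034, 0], [0, 0, 0], 0.085]], "squeeze": 60}}

```text
time_s: 2.4
tcp_pos: [441.1, 161.2, 231.6]
orientation: [0.02, 3.141, 0.001]
wrist_force: [-0.0, 0.8, -0.5]
grip_width: 85.0
```

>>> {"method": "play_rows", "body": {"increments": [[[-0.029, -0.034, 0], [0, 0, 0], 0.085], [[-0.029, -0.034, 0], [0, 0, 0], 0.085], [[-0.029, -0.034, 0], [0, 0, 0], 0.085], [[-0.029, -0.034, 0], [0, 0, 0], 0.085], [[-0.029, -0.034, 0], [0, 0, 0], 0.085], [[-0.029, -0.034, 0], [0, 0, 0], 0.085], [[-0.02, -0.02, 0], [0, 0, 0], 0.085], [[0, 0, 0], [0, 0, 0], 0.085]]}}

```text
time_s: 3.2
tcp_pos: [632.9, -67.2, 229.1]
orientation: [-0.027, -3.14, 0.001]
wrist_force: [0.3, 0.4, 0.2]
grip_width: 85.2
```

```bash
python3 - <<'E'
from h import *
np.set_printoptions(precision=1,suppress=True)
c=manip.read_camera("wrist"); save(c,"w1"); np.savez("w1.npz",**c)
print("cam",-c["R"].T@c["t"],c["camera_matrix"][0])
for f,n in [(manip.look_for,"gauge"),(manip.look_for,"stand"),(manip.tip_of,"gauge_tip"),(manip.tip_of,"stand")]:
    for r in f(n,"wrist")[:2]: print(n,r["confidence"],np.array(r["uv"]),world(c,r["uv"]))
P=cloud(c);ok=c["range_z"]>0
for lo,hi in [(100,125),(46,54),(38,46)]:
    m=ok&(P[...,2]>lo)&(P[...,2]<hi)&(abs(P[...,0]-660)<60)&(abs(P[...,1]+54)<60); q=P[m]
    if len(q)>10:
        print(lo,len(q),cv2.minAreaRect(q[:,:2].astype(np.float32)),q.mean(0),q.min(0),q.max(0))
plan([660,-54,200],90)
E
```

```text
cam [549.7 -65.9 372.8] [315.9   0.  279.1]
gauge 0.57 [293.4 216.3] [648.5 -55.  112.1]
stand 0.84 [287.8 191.9] [645.2 -58.2  46.6]
stand 0.69 [286. 196.] [648.4 -60.2  50.9]
stand 0.46 [443.8 202.6] [675.2 135.5   2. ]
100 682 ((661.2548217773438, -55.74494934082031), (22.607776641845703, 26.678895950317383), 88.6194839477539) [659.6 -55.9 112.7] [647.9 -67.1 100. ] [674.6 -44.3 116.1]
46 509 ((661.0465698242188, -55.731544494628906), (68.84477233886719, 69.11971282958984), 0.7882444858551025) [654.4 -56.2  48.6] [626.2 -90.4  46. ] [695.5 -21.3  53.8]
38 2570 ((661.4443969726562, -55.59980010986328), (70.53042602539062, 70.20574188232422), 0.7062417268753052) [654.9 -56.1  44.8] [626. -91.  38.] [697.1 -20.4  46. ]
pos [630.7 -62.6 232. ] yaw 89.34 tiltz [ 0.  0. -1.] j [-0.2  0.3  0.4  1.7  0.  -0.2] t 3.45 w 85.0 F [ 0.4 -0.5 -0.2]
n 1 turn/row [ 0.   0.  -0.7] total tool shift if no turn [-29.1   8.9  32. ]
[[-0.0291, 0.0089, 0.032], [0.01, 0.02, -0.66]]
```

View pics/w1.png

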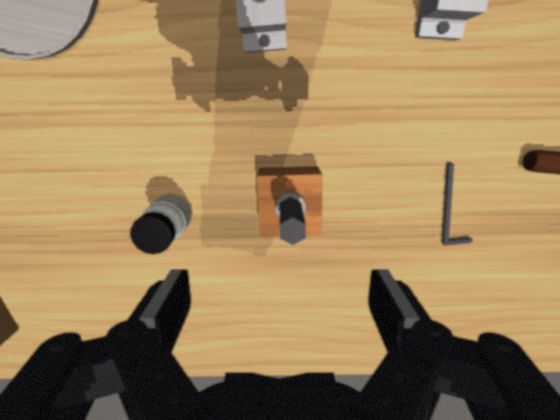

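>>> {"method": "play_rows", "body": {"increments": [[[-0.0302, 0.008, 0], [0, 0, -0.66], 0.06], [[0, 0, 0.045], [0, 0, 0], 0.06], [[0, 0, 0.045], [0, 0, 0], 0.06], [[0, 0, 0.045], [0, 0, 0], 0.06], [[0, 0, 0.032], [0, 0, 0], 0.06], [[0, 0, 0], [0, 0, 0], 0.06], [[0, 0, 0], [0, 0, 0], 0.06]]}}

```text
time_s: 4.15
tcp_pos: [660.9, -55.1, 65.0]
orientation: [-0.0, -3.141, -0.0]
wrist_force: [0.2, -0.1, 0.8]
grip_width: 59.8
```

```bash
python3 -c "
from h import *
plan([661,-55,64],90)"
```

```text
pos [660.9 -55.1  65. ] yaw 90.0 tiltz [-0.001  0.    -1.   ] j [-0.18  0.43  0.22  1.36  0.   -0.18] t 4.15 w 59.8 F [ 0.2 -0.1  0.8]
n 1 turn/row [ 0.01 -0.04 -0.  ] total tool shift if no turn [-0.1  0.1  1. ]
[[-0.0001, 0.0001, 0.001], [0.01, -0.04, -0.0]]
```

>>> {"method": "play_rows", "body": {"increments": [[[0, 0, 0], [0, 0, 0], 0.0], [[0, 0, 0], [0, 0, 0], 0.0], [[0, 0, 0], [0, 0, 0], 0.0], [[0, 0, 0], [0, 0, 0], 0.0], [[0, 0, 0], [0, 0, 0], 0.0], [[0, 0, 0], [0, 0, 0], 0.0]], "squeeze": 60}}

```text
time_s: 4.75
tcp_pos: [663.9, -56.2, 68.3]
orientation: [0.002, 3.135, -0.001]
wrist_force: [-0.3, 1.8, 5.8]
grip_width: 26.2
```

>>> {"method": "play_rows", "body": {"increments": [[[0, 0, -0.03], [0, 0, 0], 0.0], [[0, 0, -0.045], [0, 0, 0], 0.0], [[0, 0, -0.045], [0, 0, 0], 0.0], [[0, 0, -0.01], [0, 0, 0], 0.0], [[0, 0, 0], [0, 0, 0], 0.0]]}}

```text
time_s: 5.25
tcp_pos: [663.4, -56.6, 198.2]
orientation: [0.002, 3.135, -0.002]
wrist_force: [0.1, 0.5, -3.0]
grip_width: 25.8
```

```bash
python3 - <<'E'
from h import *
np.set_printoptions(precision=1,suppress=True)
for cam in ["scene","wrist","top"]:
    c=manip.read_camera(cam); np.savez(cam+"2.npz",**c); P=cloud(c); ok=c["range_z"]>0
    if cam!="top":
        for r in manip.tip_of("gauge_tip",cam)[:2]: print(cam,"tip",r["confidence"],r["uv"])
    if cam=="wrist":
      for x,y in [(449,103),(458,-81)]:
        q=P[ok&(abs(P[...,0]-x)<60)&(abs(P[...,1]-y)<60)&(P[...,2]>38)&(P[...,2]<50)]
        if len(q)>10: print(len(q),cv2.minAreaRect(q[:,:2].astype(np.float32)))
    if cam=="scene": cv2.imwrite("pics/s2.png",cv2.resize(c["image"][140:320,120:360],(800,600))[...,::-1])
plan([470,-80,190],93)
E
```

```text
scene tip 0.79 [229.1, 239.1]
wrist tip 0.96 [276.4, 221.7]
pos [660.  -55.9 190.8] yaw 89.92 tiltz [-0.  0. -1.] j [-0.2  0.4  0.5  1.6 -0.  -0.2] t 5.5 w 25.9 F [ 0.2  0.1 -1.9]
n 5 turn/row [ 0.  -0.1 -0.6] total tool shift if no turn [190.  -24.4   1.9]
[[0.038, -0.0049, 0.0004], [0.01, -0.07, -0.62]]
[[0.0381, -0.0045, 0.0003], [0.01, -0.07, -0.62]]
[[0.0381, -0.0041, 0.0003], [0.01, -0.07, -0.62]]
[[0.0381, -0.0037, 0.0002], [0.01, -0.07, -0.62]]
[[0.0382, -0.0032, 0.0002], [0.01, -0.07, -0.62]]
```

View pics/s2.png

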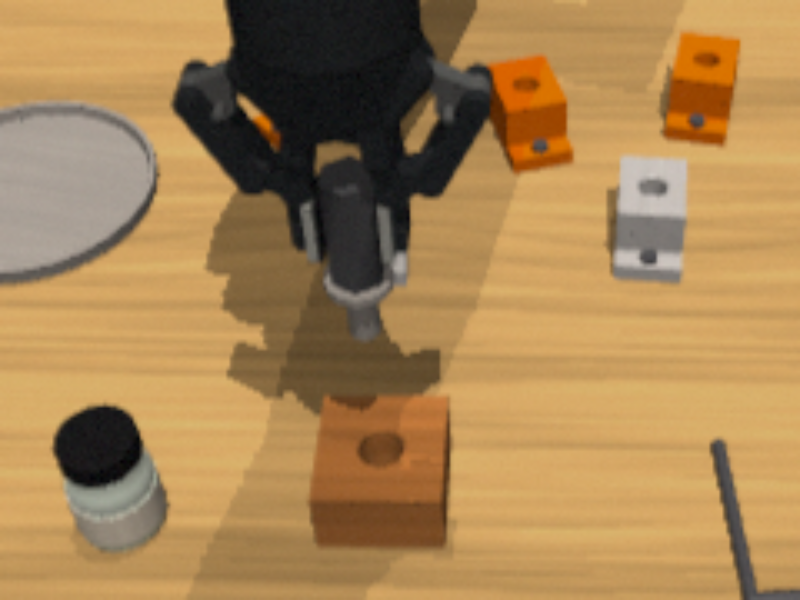

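```bash
python3 - <<'E'
from h import *
np.set_printoptions(precision=2,suppress=True)
s=manip.get_state(); p=s["tcp_pos"]; print(p,s["orientation"],s["wrist_force"],s["moment"])
for cam in ["scene","wrist"]:
    c=dict(np.load(cam+"2.npz")); P=cloud(c); ok=c["range_z"]>0
    I=c["image"].astype(int)
    m=ok&(abs(P[...,0]-661)<35)&(abs(P[...,1]+55)<19)&(P[...,2]>125)&(P[...,2]<187)
    q=P[m]; print(cam,len(q),q.min(0),q.max(0))
    for z in range(126,190,6):
        k=q[(q[:,2]>=z)&(q[:,2]<z+6)]
        if len(k)>4: print(z,len(k),"x",np.percentile(k[:,0],[2,50,98]),"y",np.percentile(k[:,1],[2,50,98]))
c=dict(np.load("wrist2.npz"))
cv2.imwrite("pics/w2.png",cv2.resize(c["image"][100:400,140:420],(746,800))[:600][...,::-1])
K=c["camera_matrix"]
for z in (p[2]-60,p[2]-57,p[2]-50):
  X=c["R"]@np.array([660,-55.9,z])+c["t"]; print((K@X/X[2])[:2], world(c,[276.4,221.7],z))
c=dict(np.load("scene2.npz"))
print(world(c,[229.1,239.1]),[world(c,[229.1,239.1],z) for z in (130,135,140)])
E
```

```text
[660.05 -55.86 190.8 ] [-0.   -3.14 -0.  ] [ 0.21  0.07 -1.87] [-0.02  0.01 -0.01]
scene 264 [657.03 -71.28 139.34] [679.63 -38.58 186.83]
138 15 x [665.58 668.76 671.26] y [-60.22 -53.88 -47.87]
144 21 x [664.3  668.61 670.82] y [-61.58 -52.26 -47.59]
150 28 x [663.1  669.1  671.11] y [-61.65 -53.93 -47.31]
156 22 x [664.01 668.57 670.9 ] y [-61.17 -53.57 -47.49]
162 5 x [669.46 670.14 671.72] y [-54.01 -52.33 -50.53]
174 102 x [657.25 674.42 679.2 ] y [-70.62 -51.85 -38.89]
180 63 x [660.84 671.85 677.42] y [-67.95 -53.24 -40.37]
186 6 x [670.17 671.94 675.15] y [-62.55 -53.71 -44.46]
wrist 1332 [641.58 -72.31 135.95] [667.39 -39.2  186.97]
132 19 x [650.69 651.91 655.54] y [-62.78 -56.91 -49.05]
138 63 x [650.42 651.32 654.25] y [-62.05 -55.58 -49.1 ]
144 26 x [650.34 651.15 652.14] y [-59.82 -55.27 -51.37]
168 137 x [641.71 643.93 655.84] y [-71.23 -54.58 -39.6 ]
174 854 x [642.4  648.77 662.73] y [-71.56 -55.72 -40.37]
180 194 x [645.44 648.67 651.95] y [-67.08 -56.26 -44.9 ]
186 39 x [645.6  648.76 651.95] y [-67.29 -56.78 -45.14]
[279.49 222.27] [659.57 -58.06 130.8 ]
[279.5  223.88] [658.38 -58.03 133.8 ]
[279.52 227.81] [655.6  -57.97 140.8 ]
[670.17 -53.39 148.12] [array([654.36, -56.55, 130.  ]), array([658.72, -55.68, 135.  ]), array([663.09, -54.8 , 140.  ])]
```

View pics/w2.png

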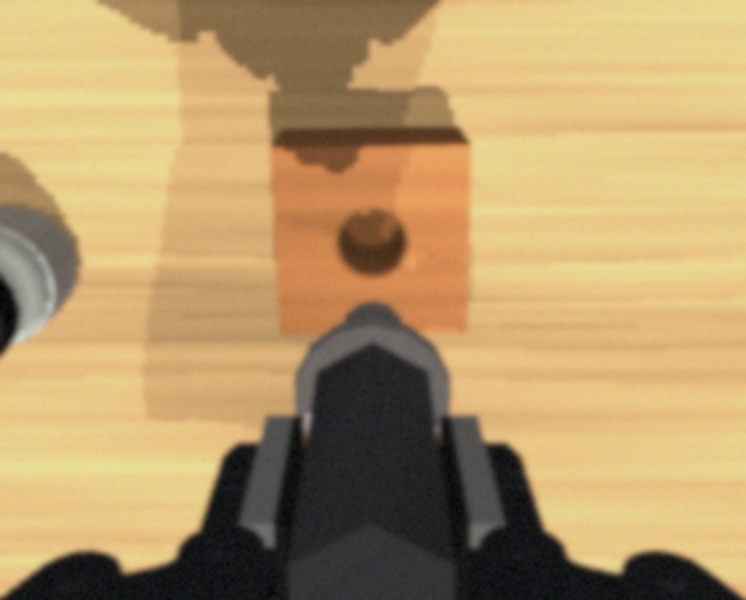

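>>> {"method": "play_rows", "body": {"increments": [[[0.04, 0.02, 0], [0, 0, 0], 0.0], [[0.04, 0.02, 0], [0, 0, 0], 0.0], [[0.02, 0.02, 0], [0, 0, 0], 0.0], [[0, 0, 0], [0, 0, 0], 0.0], [[0, 0, 0], [0, 0, 0], 0.0]]}}

```text
time_s: 6.0
tcp_pos: [560.8, 4.4, 192.9]
orientation: [-0.001, -3.14, 0.0]
wrist_force: [0.1, -0.3, -1.3]
grip_width: 25.8
```

```bash
cat > blk.py <<'E'
from h import *
np.set_printoptions(precision=1,suppress=True)
c=manip.read_camera("wrist"); np.savez("w3.npz",**c); P=cloud(c); ok=c["range_z"]>0
for x,y in [(449,103),(458,-81)]:
    m=ok&(abs(P[...,0]-x)<60)&(abs(P[...,1]-y)<60)&(P[...,2]>36)&(P[...,2]<50)
    q=P[m]
    if len(q)>10: print(len(q),np.round(np.array(cv2.minAreaRect(q[:,:2].astype(np.float32))[0]),1),cv2.minAreaRect(q[:,:2].astype(np.float32))[1:],q.mean(0))
for r in manip.tip_of("block_a_mouth","wrist"): print(r["confidence"],np.array(r["uv"]),world(c,r["uv"],44))
for r in manip.look_for("block_a","wrist"): print(r["confidence"],np.array(r["uv"]),world(c,r["uv"],44))
E
python3 blk.py; python3 -c "
from h import *
c=np.load('w3.npz');save(c,'w3');plan([458,-81,140],93)"
```

```text
3663 [449.3 101.9] ((44.72011947631836, 56.1804313659668), 86.09786987304688) [448.3 101.1  44.7]
3507 [457.9 -82.1] ((56.17108917236328, 44.84738540649414), 3.4886631965637207) [456.9 -81.4  44.6]
0.86 [394.7  62.3] [448.8 102.2  44. ]
0.71 [385.1  62.3] [448.8  94.1  44. ]
0.66 [180.7  73.3] [457.4 -79.9  44. ]
0.61 [ 90.8 299.4] [ 684.8 -200.7   44. ]
pos [562.1   3.4 193.7] yaw 89.89 tiltz [-0.001 -0.    -1.   ] j [-0.11  0.14  0.12  1.55 -0.   -0.11] t 6.15 w 25.5 F [-0.  -0.1 -2.3]
n 4 turn/row [-0.   -0.01 -0.78] total tool shift if no turn [103.9 -84.6  53.7]
[[0.026, -0.0211, 0.0134], [-0.0, -0.01, -0.78]]
[[0.0263, -0.0208, 0.0134], [-0.0, -0.01, -0.78]]
[[0.0266, -0.0204, 0.0134], [-0.0, -0.01, -0.78]]
[[0.0268, -0.0201, 0.0134], [-0.0, -0.01, -0.78]]
```

View pics/w3.png

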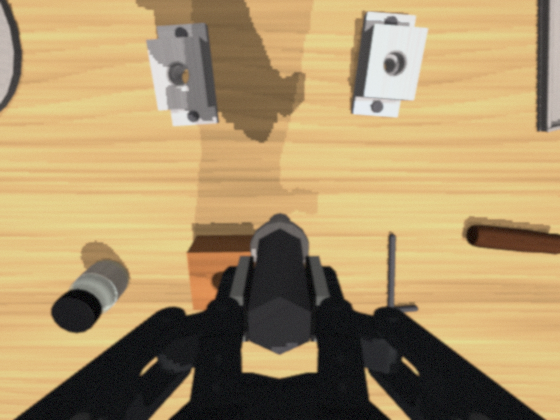

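>>> {"method": "play_rows", "body": {"increments": [[[0.035, -0.028, 0.01], [0, 0, 0], 0.0], [[0.035, -0.028, 0.02], [0, 0, 0], 0.0], [[0.0345, -0.0288, 0.024], [0, 0, 0], 0.0], [[0, 0, 0], [0, 0, 0], 0.0], [[0, 0, 0.0], [0, 0, 0], 0.0], [[0, 0, 0.02], [0, 0, 0], 0.0], [[0, 0, 0], [0, 0, 0], 0.0]]}}

```text
time_s: 6.85
tcp_pos: [458.6, -80.1, 120.5]
orientation: [-0.002, -3.141, -0.001]
wrist_force: [-1.2, -0.1, -3.0]
grip_width: 25.7
```

```bash
python3 - <<'E'
from h import *
np.set_printoptions(precision=1,suppress=True)
for cam in ["scene","wrist"]:
    c=manip.read_camera(cam); np.savez(cam+"4.npz",**c)
    for n in ["gauge_tip","block_a_mouth"]:
        for r in manip.tip_of(n,cam)[:2]: print(cam,n,r["confidence"],np.array(r["uv"]),world(c,r["uv"],62 if n[0]=="g" else 44))
a=np.load("scene4.npz")["image"][130:240,170:310]; b=np.load("wrist4.npz")["image"][160:360,180:380]
cv2.imwrite("pics/i4.png",np.hstack([cv2.resize(a,(400,314)),cv2.resize(b,(314,314))])[...,::-1])
plan([457.5,-81.5,110],90)
E
```

```text
scene gauge_tip 0.9 [230.5 190.7] [457.7 -79.9  62. ]
scene block_a_mouth 0.97 [331.3 159.8] [322.1 148.1  44. ]
scene block_a_mouth 0.96 [277.7 165.4] [346.1  19.4  44. ]
wrist gauge_tip 0.75 [277.7 221.6] [457.6 -81.3  62. ]
wrist block_a_mouth 0.91 [189.7  21.4] [ 331.7 -135.6   44. ]
wrist block_a_mouth 0.89 [434.2  41.7] [343.   17.3  44. ]
pos [459.  -80.2 122.2] yaw 89.96 tiltz [ 0. -0. -1.] j [-0.3 -0.1 -0.3  1.4  0.  -0.3] t 7.15 w 25.5 F [-0.2  0.1 -2.1]
n 1 turn/row [-0.   0.1 -0. ] total tool shift if no turn [ 1.5 -1.3 12.2]
[[0.0015, -0.0013, 0.0122], [-0.04, 0.13, -0.04]]
```

View pics/i4.png

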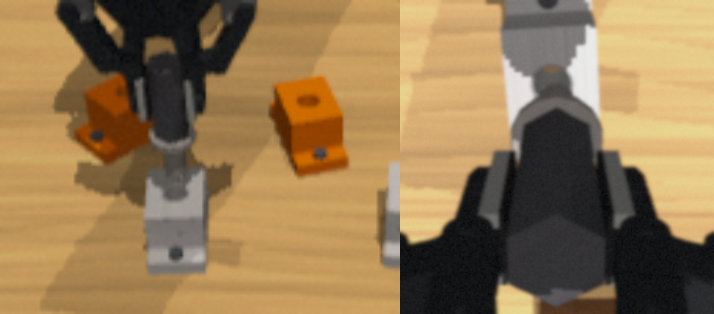

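>>> {"method": "play_rows", "body": {"increments": [[[0.001, -0.001, 0.015], [0, 0, 0], 0.0], [[0, 0, 0.005], [0, 0, 0], 0.0], [[0, 0, 0.005], [0, 0, 0], 0.0], [[0, 0, 0.003], [0, 0, 0], 0.0], [[0, 0, 0], [0, 0, 0], 0.0], [[0, 0, 0], [0, 0, 0], 0.0]]}}

```text
time_s: 7.75
tcp_pos: [457.6, -81.4, 93.4]
orientation: [0.002, 3.139, -0.001]
wrist_force: [3.6, -1.4, -0.3]
grip_width: 25.8
```

>>> {"method": "play_rows", "body": {"increments": [[[-0.001, 0, 0.003], [0, 0, 0], 0.0], [[0, 0, 0.003], [0, 0, 0], 0.0], [[0, 0, 0.003], [0, 0, 0], 0.0], [[0, 0, 0.003], [0, 0, 0], 0.0], [[0, 0, 0], [0, 0, 0], 0.0]]}}

```text
time_s: 8.25
tcp_pos: [457.4, -81.0, 80.2]
orientation: [-0.002, -3.141, -0.001]
wrist_force: [2.6, -2.2, -1.3]
grip_width: 25.4
```

>>> {"method": "play_rows", "body": {"increments": [[[0, 0, 0.002], [0, 0, 0], 0.0], [[0, 0, 0.002], [0, 0, 0], 0.0], [[0, 0, 0.002], [0, 0, 0], 0.0], [[0, 0, 0], [0, 0, 0], 0.0]]}}

```text
time_s: 8.65
tcp_pos: [457.2, -80.9, 74.2]
orientation: [-0.002, -3.141, -0.001]
wrist_force: [2.7, 0.2, -1.2]
grip_width: 25.8
```

>>> {"method": "play_rows", "body": {"increments": [[[-0.0005, 0, 0.003], [0, 0, 0], 0.0], [[0, 0, 0.003], [0, 0, 0], 0.0], [[0, 0, 0.002], [0, 0, 0], 0.0], [[0, 0, 0], [0, 0, 0], 0.0], [[0, 0, 0], [0, 0, 0], 0.0], [[0, 0, 0], [0, 0, 0], 0.0]]}}

```text
time_s: 9.25
tcp_pos: [457.5, -80.8, 68.3]
orientation: [-0.002, -3.141, -0.0]
wrist_force: [-2.4, 0.7, 8.4]
grip_width: 25.9
```

```bash
python3 - <<'E'
from h import *
c=manip.read_camera("scene"); a=c["image"][130:240,170:310]
cv2.imwrite("pics/i5.png",cv2.resize(a,(700,550))[...,::-1])
plan([457.5,-81.5,65],90)
E
```

```text
pos [457.5 -80.8  68.3] yaw 89.93 tiltz [-0.001  0.    -1.   ] j [-0.32 -0.08 -0.35  1.3  -0.   -0.32] t 9.3 w 25.5 F [-3.2  0.9  9. ]
n 1 turn/row [ 0.01 -0.06 -0.07] total tool shift if no turn [-0.  -0.7  3.3]
[[-0.0, -0.0007, 0.0033], [0.01, -0.06, -0.07]]
```

View pics/i5.png

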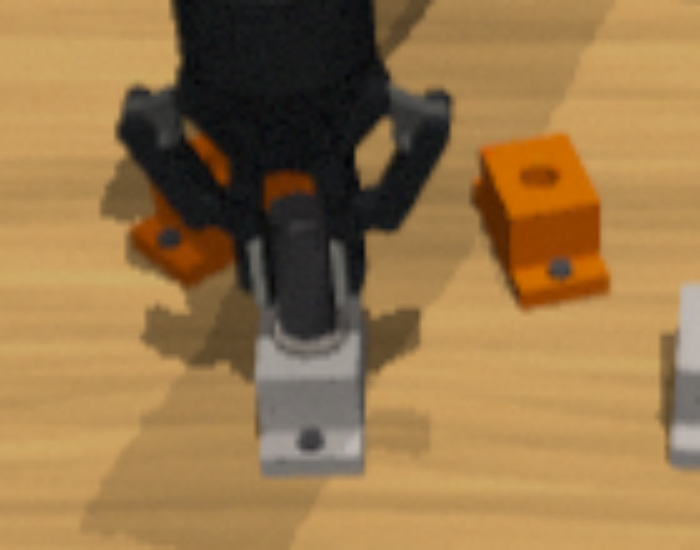

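>>> {"method": "play_rows", "body": {"increments": [[[0, 0, -0.02], [0, 0, 0], 0.0], [[0, 0, -0.035], [0, 0, 0], 0.0], [[-0.02, 0.005, -0.035], [0, 0, 0], 0.0], [[-0.04, 0.005, 0], [0, 0, 0], 0.0], [[-0.045, 0.005, 0], [0, 0, 0], 0.0], [[-0.045, 0.005, 0], [0, 0, 0], 0.0], [[-0.0405, 0.005, 0], [0, 0, 0], 0.0], [[-0.013, 0, 0], [0, 0, 0], 0.0], [[0, 0, 0], [0, 0, 0], 0.0], [[0, 0, 0], [0, 0, 0], 0.0]]}}

```text
time_s: 10.3
tcp_pos: [660.0, -55.9, 155.0]
orientation: [-0.002, -3.137, -0.002]
wrist_force: [0.4, -0.7, -2.6]
grip_width: 25.7
```

```bash
python3 - <<'E'
from h import *
np.set_printoptions(precision=1,suppress=True)
plan([661,-55.5,120],90)
z=manip.get_state()["tcp_pos"][2]-60
for cam in ["scene","wrist"]:
    c=manip.read_camera(cam)
    for r in manip.tip_of("gauge_tip",cam)[:1]: print(cam,r["confidence"],np.array(r["uv"]),world(c,r["uv"],z))
    P=cloud(c); q=P[(c["range_z"]>0)&(abs(P[...,0]-661)<50)&(abs(P[...,1]+55)<50)&(P[...,2]>38)&(P[...,2]<48)]
    print(cam,cv2.minAreaRect(q[:,:2].astype(np.float32)))
E
```

```text
pos [660.  -55.9 155. ] yaw 89.94 tiltz [-0.  0. -1.] j [-0.2  0.4  0.4  1.5  0.  -0.2] t 10.3 w 25.7 F [ 0.4 -0.7 -2.6]
n 1 turn/row [ 0.1 -0.3 -0.1] total tool shift if no turn [-1.1  0.4 35. ]
[[-0.0011, 0.0004, 0.035], [0.06, -0.28, -0.06]]
scene 0.74 [155.  296.9] [ 746.8 -167.    95. ]
scene ((662.944580078125, -54.598541259765625), (72.7413101196289, 70.28186798095703), 0.49016642570495605)
wrist 0.75 [276.8 221.2] [658.1 -57.9  95. ]
wrist ((661.555908203125, -55.793636322021484), (70.3482666015625, 70.13150024414062), 0.7892118096351624)
```

>>> {"method": "play_rows", "body": {"increments": [[[-0.0015, 0.0005, 0.035], [0, 0, 0], 0.0], [[0, 0, 0.01], [0, 0, 0], 0.0], [[0, 0, 0.01], [0, 0, 0], 0.0], [[0, 0, 0.01], [0, 0, 0], 0.0], [[0, 0, 0.008], [0, 0, 0], 0.0], [[0, 0, 0.006], [0, 0, 0], 0.0], [[0, 0, 0.003], [0, 0, 0], 0.0], [[0, 0, 0], [0, 0, 0], 0.0], [[0, 0, 0], [0, 0, 0], 0.0]]}}

```text
time_s: 11.4
tcp_pos: [663.5, -55.9, 75.3]
orientation: [0.002, 3.141, -0.0]
wrist_force: [0.2, -0.6, -1.8]
grip_width: 25.6
```

>>> {"method": "play_rows", "body": {"increments": [[[0, 0, 0.003], [0, 0, 0], 0.0], [[0, 0, 0.003], [0, 0, 0], 0.0], [[0, 0, 0], [0, 0, 0], 0.0], [[0, 0, 0], [0, 0, 0], 0.0]]}}

```text
time_s: 11.8
tcp_pos: [663.1, -55.8, 68.7]
orientation: [-0.002, -3.141, -0.0]
wrist_force: [-0.1, 1.1, -2.8]
grip_width: 25.9
```

>>> {"method": "play_rows", "body": {"increments": [[[0, 0, 0.001], [0, 0, 0], 0.0], [[0, 0, 0], [0, 0, 0], 0.0], [[0, 0, 0], [0, 0, 0], 0.06], [[0, 0, 0], [0, 0, 0], 0.06], [[0, 0, 0], [0, 0, 0], 0.06], [[0, 0, 0], [0, 0, 0], 0.06], [[0, 0, -0.02], [0, 0, 0], 0.06], [[0, 0, -0.045], [0, 0, 0], 0.085], [[0, 0, -0.045], [0, 0, 0], 0.085], [[0, 0, 0], [0, 0, 0], 0.085]]}}

```text
time_s: 12.8
tcp_pos: [667.3, -56.6, 187.4]
orientation: [0.002, 3.127, -0.004]
wrist_force: [1.3, -0.7, 1.4]
grip_width: 85.4
```

```bash
python3 - <<'E'
from h import *
np.set_printoptions(precision=1,suppress=True)
for cam in ["scene","wrist"]:
    c=manip.read_camera(cam);P=cloud(c);ok=c["range_z"]>0
    q=P[ok&(abs(P[...,0]-661)<30)&(abs(P[...,1]+55)<30)&(P[...,2]>100)&(P[...,2]<125)]
    print(cam,len(q),cv2.minAreaRect(q[:,:2].astype(np.float32)),np.percentile(q[:,2],[50,98]))
    for n,x,y in [("b1",449,102),("b2",458,-81)]:
        q=P[ok&(abs(P[...,0]-x)<60)&(abs(P[...,1]-y)<60)&(P[...,2]>38)&(P[...,2]<50)]
        if len(q)>10: print(n,len(q),cv2.minAreaRect(q[:,:2].astype(np.float32)))
    if cam=="scene": cv2.imwrite("pics/i6.png",cv2.resize(c["image"][130:320,140:360],(700,600))[...,::-1])
plan([457.5,-81,140],93.5)
E
```

```text
scene 199 ((662.6879272460938, -54.30964660644531), (23.53908348083496, 26.497760772705078), 87.53241729736328) [112.1 114.3]
b1 377 ((451.7872314453125, 102.87158203125), (43.44462203979492, 59.82222366333008), 86.48871612548828)
b2 287 ((456.9783935546875, -78.27938842773438), (53.03954315185547, 44.146766662597656), 4.615990161895752)
wrist 1028 ((660.523681640625, -55.39785385131836), (26.421451568603516, 23.246273040771484), 0.5471484065055847) [113.9 115.2]
pos [664.7 -56.1 180.7] yaw 89.93 tiltz [ 0. -0. -1.] j [-0.2  0.4  0.4  1.6  0.  -0.2] t 12.9 w 84.8 F [-0.  -0.8 -1.2]
n 5 turn/row [-0.   0.1 -0.7] total tool shift if no turn [207.4 -25.1  39.6]
[[0.0415, -0.005, 0.0079], [-0.01, 0.06, -0.71]]
[[0.0415, -0.0045, 0.008], [-0.01, 0.06, -0.71]]
[[0.0416, -0.004, 0.008], [-0.01, 0.06, -0.71]]
[[0.0416, -0.0035, 0.008], [-0.01, 0.06, -0.71]]
[[0.0416, -0.003, 0.0081], [-0.01, 0.06, -0.71]]
```

View pics/i6.png

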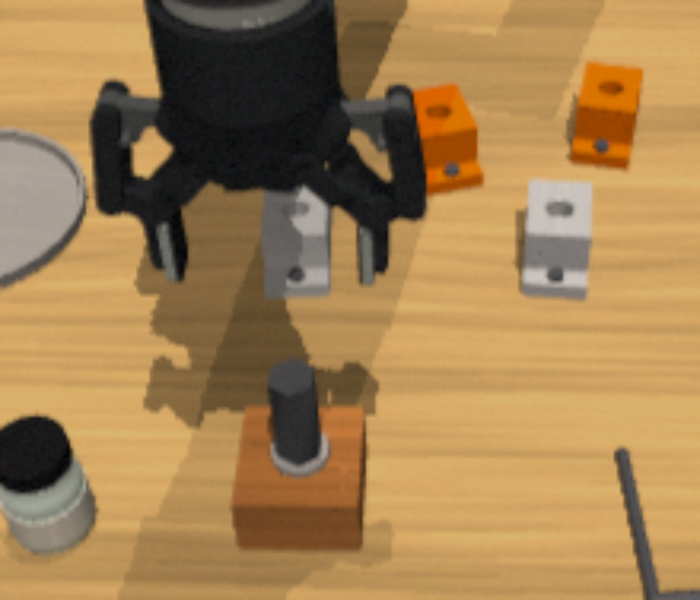

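>>> {"method": "play_rows", "body": {"increments": [[[0.0415, -0.005, 0.005], [0, 0, -0.7], 0.085], [[0.0415, -0.0046, 0.01], [0, 0, -0.7], 0.085], [[0.0416, -0.0041, 0.02], [0, 0, -0.7], 0.085], [[0.0416, -0.0036, 0.02], [0, 0, -0.7], 0.085], [[0.0416, -0.0031, 0.02], [0, 0, -0.7], 0.085], [[0, 0, 0], [0, 0, 0], 0.085], [[0, 0, 0], [0, 0, 0], 0.085]]}}

```text
time_s: 13.6
tcp_pos: [451.7, -80.0, 98.5]
orientation: [0.092, -3.133, -0.004]
wrist_force: [0.8, -0.9, 0.7]
grip_width: 85.0
```

```bash
python3 -c "
from h import *
plan([457.5,-81.5,10],93.5)"
```

```text
pos [451.7 -80.   98.5] yaw 93.37 tiltz [-0.007  0.003 -1.   ] j [-0.32 -0.1  -0.31  1.37  0.   -0.38] t 13.6 w 85.0 F [ 0.8 -0.9  0.7]
n 2 turn/row [ 0.09 -0.21 -0.07] total tool shift if no turn [-6.3 -2.1 88.5]
[[-0.0032, -0.0011, 0.0442], [0.09, -0.21, -0.07]]
[[-0.003, -0.001, 0.0443], [0.09, -0.21, -0.07]]
```

>>> {"method": "play_rows", "body": {"increments": [[[-0.0045, -0.001, 0.02], [0, 0, 0], 0.085], [[0, 0, 0.03], [0, 0, 0], 0.085], [[0, 0, 0.03], [0, 0, 0], 0.085], [[0, 0, 0.008], [0, 0, 0], 0.085], [[0, 0, 0], [0, 0, 0], 0.085], [[0, 0, 0], [0, 0, 0], 0.085]]}}

```text
time_s: 14.2
tcp_pos: [462.3, -82.3, 16.4]
orientation: [-0.094, 3.138, -0.001]
wrist_force: [-0.3, 0.1, 1.3]
grip_width: 85.2
```

>>> {"method": "play_rows", "body": {"increments": [[[0, 0, 0.004], [0, 0, 0], 0.085], [[0, 0, 0], [0, 0, 0], 0.085], [[0, 0, 0], [0, 0, 0], 0.02], [[0, 0, 0], [0, 0, 0], 0.02], [[0, 0, 0], [0, 0, 0], 0.02], [[0, 0, 0], [0, 0, 0], 0.02], [[0, 0, 0], [0, 0, 0], 0.02]], "squeeze": 60}}

```text
time_s: 14.9
tcp_pos: [461.0, -81.5, 11.5]
orientation: [-0.094, 3.139, 0.001]
wrist_force: [0.5, 1.2, 5.1]
grip_width: 43.2
```

```bash
python3 -c "
from h import *
plan([457.5,-81.5,110],93.5)"
```

```text
pos [461.  -81.5  11.5] yaw 93.43 tiltz [ 0.001  0.001 -1.   ] j [-0.32 -0.03 -0.42  1.18  0.   -0.38] t 14.9 w 43.2 F [0.5 1.2 5.1]
n 3 turn/row [ 0.01  0.03 -0.02] total tool shift if no turn [  3.4   0.3 -98.5]
[[0.0011, 0.0001, -0.0328], [0.01, 0.03, -0.02]]
[[0.0011, 0.0001, -0.0328], [0.01, 0.03, -0.02]]
[[0.0012, 0.0001, -0.0328], [0.01, 0.03, -0.02]]
```

>>> {"method": "play_rows", "body": {"increments": [[[0, 0, -0.02], [0, 0, 0], 0.02], [[0, 0, -0.04], [0, 0, 0], 0.02], [[0, 0, -0.04], [0, 0, 0], 0.02], [[0, 0.02, -0.03], [0, 0, 0], 0.02], [[0, 0.04, 0], [0, 0, 0], 0.02], [[0, 0.045, 0], [0, 0, 0], 0.02], [[0, 0.045, 0], [0, 0, 0], 0.02], [[0, 0.045, 0], [0, 0, 0], 0.02], [[0, 0.045, 0], [0, 0, 0], 0.02], [[0, 0.045, 0], [0, 0, 0], 0.02]]}}

```text
time_s: 15.9
tcp_pos: [442.3, 203.7, 139.2]
orientation: [0.093, -3.138, 0.003]
wrist_force: [1.0, -0.6, -3.5]
grip_width: 43.2
```

>>> {"method": "play_rows", "body": {"increments": [[[0, 0.03, 0], [0, 0, 0], 0.02], [[0, 0.01, 0], [0, 0, -5], 0.02], [[0, 0, 0], [0, 0, -5.5], 0.02], [[0, 0, 0], [0, 0, 0], 0.02]]}}

```text
time_s: 16.3
tcp_pos: [440.0, 242.5, 139.0]
orientation: [0.382, -3.115, 0.003]
wrist_force: [-0.3, 0.4, -3.7]
grip_width: 43.1
```

```bash
python3 - <<'E'
from h import *
np.set_printoptions(precision=1,suppress=True)
plan([414,320,140],104)
for cam in ["wrist","top"]:
    c=manip.read_camera(cam) ; save(c,cam+"7"); np.savez(cam+"7.npz",**c)
    P=cloud(c);ok=c["range_z"]>0
    m=ok&(abs(P[...,0]-414)<100)&(abs(P[...,1]-320)<110)&(P[...,2]>9)&(P[...,2]<20)
    q=P[m].astype(np.float32)
    if len(q)>10: print(cam,len(q),cv2.minAreaRect(q[:,:2]),q.min(0),q.max(0))
    for n in ["tray"]:
        for r in manip.tip_of(n,cam)[:2]: print(cam,r["confidence"],np.array(r["uv"]),world(c,r["uv"],0))
c=dict(np.load("scene0.npz")); P=cloud(c); 
m=(c["range_z"]>0)&(abs(P[...,0]-414)<110)&(abs(P[...,1]-320)<110)&(P[...,2]>9)&(P[...,2]<20); q=P[m].astype(np.float32); print("scene",cv2.minAreaRect(q[:,:2]),cv2.boxPoints(cv2.minAreaRect(q[:,:2])))
E
```

```text
pos [440.  242.5 139. ] yaw 103.99 tiltz [-0. -0. -1.] j [ 0.4 -0.  -0.1  1.4 -0.   0.1] t 16.3 w 43.1 F [-0.3  0.4 -3.7]
n 2 turn/row [-0.  -0.1 -0. ] total tool shift if no turn [ 6.5 81.5 -1.1]
[[0.0033, 0.0408, -0.0005], [-0.04, -0.09, -0.01]]
[[0.0032, 0.0408, -0.0005], [-0.04, -0.09, -0.01]]Traceback (most recent call last):
  File "<stdin>", line 9, in <module>
cv2.error: OpenCV(4.12.0) /io/opencv/modules/imgproc/src/convhull.cpp:143: error: (-215:Assertion failed) total >= 0 && (depth == CV_32F || depth == CV_32S) in function 'convexHull'
```

View pics/wrist7.png

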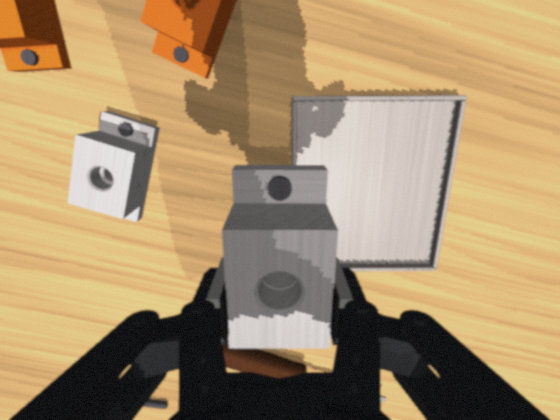

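```bash
python3 - <<'E'
from h import *
np.set_printoptions(precision=1,suppress=True)
c=dict(np.load("wrist7.npz"))
for uv in [(292,97),(465,97),(435,269)]: print(world(c,uv,14))
c=dict(np.load("scene0.npz")); P=cloud(c)
m=(c["range_z"]>0)&(abs(P[...,0]-414)<110)&(abs(P[...,1]-320)<110)&(P[...,2]>9)&(P[...,2]<20); q=np.ascontiguousarray(P[m][:,:2],dtype=np.float32); print("scene",cv2.minAreaRect(q),cv2.boxPoints(cv2.minAreaRect(q)))
c=dict(np.load("top0.npz")); 
for uv in [(111,231),(168,215),(185,282),(127,297)]: print("top",world(c,uv,14))
for uv in [(390,247),(465,247),(428,209),(428,286)]: print("pan",world(c,uv,14))
E
```

```text
[355.8 231.7  14. ]
[322.1 366.6  14. ]
[473.9 405.4  14. ]
scene ((416.336669921875, 320.2722473144531), (164.20448303222656, 142.26194763183594), 14.116484642028809) [[319.4 369.2]
 [354.1 231.3]
 [513.3 271.3]
 [478.6 409.3]]
top [468.1 398.8  14. ]
top [502.2 266.8  14. ]
top [348.  229.6  14. ]
top [316.4 363.1  14. ]
pan [ 418.6 -240.    14. ]
pan [ 415.2 -409.9   14. ]
pan [ 503.4 -328.9   14. ]
pan [ 328.5 -323.4   14. ]
```

>>> {"method": "play_rows", "body": {"increments": [[[0.002, 0.035, 0], [0, 0, 0], 0.02], [[0.002, 0.035, 0], [0, 0, 0], 0.02], [[0, 0.01, 0.01], [0, 0, 0], 0.02], [[0, 0, 0.03], [0, 0, 0], 0.02], [[0, 0, 0.03], [0, 0, 0], 0.02], [[0, 0, 0.02], [0, 0, 0], 0.02], [[0, 0, 0], [0, 0, 0], 0.02], [[0, 0, 0], [0, 0, 0], 0.02]]}}

```text
time_s: 17.15
tcp_pos: [417.5, 318.3, 50.1]
orientation: [0.378, -3.117, 0.002]
wrist_force: [0.8, -0.1, -3.8]
grip_width: 43.2
```

```bash
python3 -c "
from h import *
plan([416,319,17],104)"
```

```text
pos [417.5 318.3  50.1] yaw 103.83 tiltz [-0.002 -0.001 -1.   ] j [ 0.52  0.09 -0.22  1.26 -0.    0.28] t 17.15 w 43.2 F [ 0.8 -0.1 -3.8]
n 1 turn/row [-0.06 -0.1  -0.17] total tool shift if no turn [ 1.2  1.1 33.1]
[[0.0012, 0.0011, 0.0331], [-0.06, -0.1, -0.17]]
```

>>> {"method": "play_rows", "body": {"increments": [[[0, 0, 0.015], [0, 0, 0], 0.02], [[0, 0, 0.01], [0, 0, 0], 0.02], [[0, 0, 0.005], [0, 0, 0], 0.02], [[0, 0, 0.002], [0, 0, 0], 0.02], [[0, 0, 0], [0, 0, 0], 0.02], [[0, 0, 0], [0, 0, 0], 0.02]]}}

```text
time_s: 17.75
tcp_pos: [418.3, 319.5, 19.4]
orientation: [-0.381, 3.118, 0.001]
wrist_force: [-0.3, 0.7, -3.9]
grip_width: 43.3
```

>>> {"method": "play_rows", "body": {"increments": [[[0, 0, 0.0015], [0, 0, 0], 0.02], [[0, 0, 0.0015], [0, 0, 0], 0.02], [[0, 0, 0.001], [0, 0, 0], 0.02], [[0, 0, 0], [0, 0, 0], 0.02], [[0, 0, 0], [0, 0, 0], 0.02]]}}

```text
time_s: 18.25
tcp_pos: [418.1, 319.4, 15.5]
orientation: [-0.381, 3.118, 0.0]
wrist_force: [-1.0, -1.9, 2.2]
grip_width: 43.4
```

>>> {"method": "play_rows", "body": {"increments": [[[0, 0, 0], [0, 0, 0], 0.065], [[0, 0, 0], [0, 0, 0], 0.065], [[0, 0, 0], [0, 0, 0], 0.065], [[0, 0, -0.01], [0, 0, 0], 0.065], [[0, 0, -0.03], [0, 0, 0], 0.065], [[0, 0, -0.04], [0, 0, 0], 0.065], [[0, 0, -0.04], [0, 0, 0], 0.085], [[0, 0, 0], [0, 0, 0], 0.085], [[0, 0, 0], [0, 0, 0], 0.085]]}}

```text
time_s: 19.15
tcp_pos: [419.2, 320.1, 137.3]
orientation: [-0.38, 3.114, 0.003]
wrist_force: [0.2, 0.6, -0.0]
grip_width: 85.1
```

```bash
python3 - <<'E'
from h import *
for cam in ["wrist","scene"]:
    c=manip.read_camera(cam);P=cloud(c);ok=c["range_z"]>0
    for n,x,y in [("b1",449,102),("b2",416,319)]:
        q=np.ascontiguousarray(P[ok&(abs(P[...,0]-x)<60)&(abs(P[...,1]-y)<60)&(P[...,2]>38)&(P[...,2]<60)],dtype=np.float32)
        if len(q)>10: print(cam,n,len(q),cv2.minAreaRect(q[:,:2].copy()),np.percentile(q[:,2],[5,50,95]))
plan([449,102,130],86,42)
E
```

```text
wrist b1 2042 ((450.1296691894531, 113.5304183959961), (24.406707763671875, 57.84247589111328), 87.90323638916016) [39.19346352 44.7106514  45.95217266]
wrist b2 3852 ((410.107177734375, 317.5852966308594), (56.82855987548828, 44.07048034667969), 13.681512832641602) [45.69232826 49.00922203 50.10041561]
scene b1 372 ((451.2171325683594, 102.92687225341797), (43.45647048950195, 59.59175109863281), 86.49244689941406) [39.62706032 43.51158524 45.43318844]
scene b2 421 ((412.7342834472656, 318.6374816894531), (57.27705001831055, 46.701629638671875), 13.997579574584961) [39.94726181 47.50879288 49.60018158]
pos [417.4 319.  134. ] yaw 103.93 tiltz [-0.001 -0.001 -1.   ] j [ 0.52  0.05 -0.09  1.43 -0.    0.28] t 19.25 w 84.9 F [-0.2 -0.3  0.2]
n 6 turn/row [-0.01 -0.01  2.99] total tool shift if no turn [  21.5 -218.2    4.2]
[[0.0036, -0.0364, 0.0007], [-0.01, -0.01, 2.99]]
[[0.0017, -0.0365, 0.0007], [-0.01, -0.01, 2.99]]
[[-0.0002, -0.0365, 0.0007], [-0.01, -0.01, 2.99]]
[[-0.0021, -0.0365, 0.0007], [-0.01, -0.01, 2.99]]
[[-0.004, -0.0363, 0.0007], [-0.01, -0.01, 2.99]]
[[-0.0059, -0.0361, 0.0007], [-0.01, -0.01, 2.99]]
```

>>> {"method": "play_rows", "body": {"increments": [[[0.0036, -0.0364, 0], [0, 0, 3], 0.085], [[0.0017, -0.0365, 0], [0, 0, 3], 0.085], [[0, -0.0365, 0], [0, 0, 3], 0.085], [[-0.0021, -0.0365, 0], [0, 0, 3], 0.085], [[-0.004, -0.0363, 0], [0, 0, 3], 0.085], [[-0.006, -0.0361, 0], [0, 0, 3], 0.085], [[0, 0, 0.03], [0, 0, 0], 0.085], [[0, 0, 0], [0, 0, 0], 0.085], [[0, 0, 0], [0, 0, 0], 0.085]]}}

```text
time_s: 20.15
tcp_pos: [447.2, 102.2, 102.9]
orientation: [-0.111, -3.134, 0.001]
wrist_force: [1.2, -0.6, 1.2]
grip_width: 84.9
```

```bash
python3 -c "
from h import *
plan([449.5,102,12],86)"
```

```text
pos [447.2 102.2 102.9] yaw 85.93 tiltz [-0.005 -0.    -1.   ] j [ 0.08 -0.11 -0.31  1.38  0.    0.15] t 20.15 w 84.9 F [ 1.2 -0.6  1.2]
n 3 turn/row [-0.01 -0.1  -0.02] total tool shift if no turn [-2.8 -0.  90.9]
[[-0.0009, -0.0, 0.0303], [-0.01, -0.1, -0.02]]
[[-0.0009, -0.0, 0.0303], [-0.01, -0.1, -0.02]]
[[-0.0008, -0.0, 0.0303], [-0.01, -0.1, -0.02]]
```

>>> {"method": "play_rows", "body": {"increments": [[[-0.001, 0, 0.02], [0, 0, 0], 0.085], [[0, 0, 0.03], [0, 0, 0], 0.085], [[0, 0, 0.03], [0, 0, 0], 0.085], [[0, 0, 0.01], [0, 0, 0], 0.085], [[0, 0, 0], [0, 0, 0], 0.085], [[0, 0, 0], [0, 0, 0], 0.085]]}}

```text
time_s: 20.75
tcp_pos: [451.2, 102.7, 16.2]
orientation: [0.11, 3.138, 0.0]
wrist_force: [0.5, -0.1, -0.2]
grip_width: 84.9
```

>>> {"method": "play_rows", "body": {"increments": [[[0, 0, 0.004], [0, 0, 0], 0.085], [[0, 0, 0], [0, 0, 0], 0.085], [[0, 0, 0], [0, 0, 0], 0.02], [[0, 0, 0], [0, 0, 0], 0.02], [[0, 0, 0], [0, 0, 0], 0.02], [[0, 0, 0], [0, 0, 0], 0.02], [[0, 0, 0], [0, 0, 0], 0.02]]}}

```text
time_s: 21.45
tcp_pos: [450.8, 102.0, 11.3]
orientation: [0.112, 3.138, -0.001]
wrist_force: [-0.6, -1.4, 2.9]
grip_width: 43.2
```

>>> {"method": "play_rows", "body": {"increments": [[[0, 0, -0.02], [0, 0, 0], 0.02], [[0, 0, -0.04], [0, 0, 0], 0.02], [[0, 0, -0.04], [0, 0, 0], 0.02], [[0, 0, -0.03], [0, 0, -4], 0.02], [[0, 0, 0], [0, 0, 0], 0.02]]}}

```text
time_s: 21.95
tcp_pos: [453.1, 102.6, 145.2]
orientation: [0.001, 3.133, 0.002]
wrist_force: [0.3, 0.0, -3.1]
grip_width: 42.8
```

```bash
python3 -c "
from h import *
plan([420,-325,140],90,45)"
```

```text
pos [453.1 102.6 145.2] yaw 89.95 tiltz [ 0.008  0.001 -1.   ] j [ 0.08 -0.12 -0.24  1.45  0.    0.08] t 21.95 w 42.8 F [ 0.3  0.  -3.1]
n 10 turn/row [ 0.01  0.05 -0.  ] total tool shift if no turn [  32.8 -427.6    4.5]
[[0.0033, -0.0428, 0.0005], [0.01, 0.05, -0.0]]
[[0.0033, -0.0428, 0.0005], [0.01, 0.05, -0.0]]
[[0.0033, -0.0428, 0.0005], [0.01, 0.05, -0.0]]
[[0.0033, -0.0428, 0.0005], [0.01, 0.05, -0.0]]
[[0.0033, -0.0428, 0.0005], [0.01, 0.05, -0.0]]
[[0.0033, -0.0428, 0.0005], [0.01, 0.05, -0.0]]
[[0.0033, -0.0428, 0.0005], [0.01, 0.05, -0.0]]
[[0.0033, -0.0428, 0.0005], [0.01, 0.05, -0.0]]
[[0.0033, -0.0428, 0.0005], [0.01, 0.05, -0.0]]
[[0.0033, -0.0428, 0.0005], [0.01, 0.05, -0.0]]
```

>>> {"method": "play_rows", "body": {"increments": [[[0.0032, -0.043, 0], [0, 0, 0], 0.02], [[0.0032, -0.043, 0], [0, 0, 0], 0.02], [[0.0032, -0.043, 0], [0, 0, 0], 0.02], [[0.0032, -0.043, 0], [0, 0, 0], 0.02], [[0.0032, -0.043, 0], [0, 0, 0], 0.02], [[0.0032, -0.043, 0], [0, 0, 0], 0.02], [[0.0032, -0.043, 0], [0, 0, 0], 0.02], [[0.0032, -0.043, 0], [0, 0, 0], 0.02], [[0.0032, -0.043, 0], [0, 0, 0], 0.02], [[0.0032, -0.041, 0], [0, 0, 0], 0.02]]}}

```text
time_s: 22.95
tcp_pos: [416.1, -326.4, 137.6]
orientation: [-0.005, -3.139, -0.006]
wrist_force: [1.0, -0.3, -2.4]
grip_width: 43.0
```

>>> {"method": "play_rows", "body": {"increments": [[[0, 0, 0.02], [0, 0, 0], 0.02], [[0, 0, 0.03], [0, 0, 0], 0.02], [[0, 0, 0.03], [0, 0, 0], 0.02], [[0, 0, 0], [0, 0, 0], 0.02], [[0, 0, 0], [0, 0, 0], 0.02], [[0, 0, 0], [0, 0, 0], 0.02]]}}

```text
time_s: 23.55
tcp_pos: [418.3, -326.2, 61.8]
orientation: [0.002, 3.14, -0.002]
wrist_force: [0.5, -1.3, -2.6]
grip_width: 43.2
```

```bash
python3 -c "
from h import *
plan([419,-326,20],90,45)
c=manip.read_camera('wrist');save(c,'w9');P=cloud(c)
m=(c['range_z']>0)&(P[...,2]>9)&(P[...,2]<18)&(abs(P[...,0]-418)<100)&(abs(P[...,1]+326)<100)
q=P[m];print(len(q),q.min(0),q.max(0))
A=np.c_[2*q[:,:2],np.ones(len(q))];print(np.linalg.lstsq(A,(q[:,:2]**2).sum(1),rcond=None)[0])"
```

```text
pos [ 418.3 -326.2   61.8] yaw 89.92 tiltz [ 0.001 -0.001 -1.   ] j [-0.79  0.09 -0.19  1.28  0.   -0.79] t 23.55 w 43.2 F [ 0.5 -1.3 -2.6]
n 1 turn/row [-0.06  0.07 -0.08] total tool shift if no turn [-0.7  0.2 41.8]
[[-0.0007, 0.0002, 0.0418], [-0.06, 0.07, -0.08]]
5531 [ 331.86061677 -414.40984093    9.00261267] [ 474.19661835 -239.34298848   17.21512921]
[    418.55577658    -326.91249474 -274938.47345768]
```

Pan centre confirmed at (418.6, −326.9). Lowering.

>>> {"method": "play_rows", "body": {"increments": [[[0, 0, 0.02], [0, 0, 0], 0.02], [[0, 0, 0.013], [0, 0, 0], 0.02], [[0, 0, 0.006], [0, 0, 0], 0.02], [[0, 0, 0.003], [0, 0, 0], 0.02], [[0, 0, 0], [0, 0, 0], 0.02], [[0, 0, 0], [0, 0, 0], 0.02]]}}

```text
time_s: 24.2
tcp_pos: [418.0, -326.1, 19.4]
orientation: [0.002, 3.141, -0.001]
wrist_force: [0.4, -1.0, -3.0]
grip_width: 42.9
```

>>> {"method": "play_rows", "body": {"increments": [[[0, 0, 0.0015], [0, 0, 0], 0.02], [[0, 0, 0.001], [0, 0, 0], 0.02], [[0, 0, 0], [0, 0, 0], 0.02], [[0, 0, 0], [0, 0, 0], 0.02]]}}

```text
time_s: 24.6
tcp_pos: [417.6, -325.8, 16.3]
orientation: [-0.002, -3.142, -0.0]
wrist_force: [-1.3, 0.6, -3.2]
grip_width: 43.8
```

>>> {"method": "play_rows", "body": {"increments": [[[0, 0, 0.001], [0, 0, 0], 0.02], [[0, 0, 0], [0, 0, 0], 0.02], [[0, 0, 0], [0, 0, 0], 0.065], [[0, 0, 0], [0, 0, 0], 0.065], [[0, 0, 0], [0, 0, 0], 0.065], [[0, 0, -0.01], [0, 0, 0], 0.065], [[0, 0, -0.03], [0, 0, 0], 0.065], [[0, 0, -0.04], [0, 0, 0], 0.065], [[0, 0, -0.04], [0, 0, 0], 0.065], [[0, 0, -0.03], [0, 0, 0], 0.065]]}}

```text
time_s: 25.6
tcp_pos: [418.4, -326.5, 169.4]
orientation: [0.002, 3.139, -0.005]
wrist_force: [0.5, -0.2, -0.4]
grip_width: 64.9
```

>>> {"method": "play_rows", "body": {"increments": [[[0.03, 0, -0.03], [0, 0, 0], 0.065], [[0.03, 0, -0.03], [0, 0, 0], 0.065], [[0, 0, 0], [0, 0, 0], 0.065], [[0, 0, 0], [0, 0, 0], 0.065]]}}

```text
time_s: 26.0
tcp_pos: [358.1, -326.5, 227.3]
orientation: [0.004, 3.139, -0.005]
wrist_force: [-0.3, 0.7, -0.0]
grip_width: 65.1
```

```bash
python3 - <<'E'
from h import *
for cam in ["wrist","scene","top"]:
    c=manip.read_camera(cam);P=cloud(c);ok=c["range_z"]>0
    for n,x,y,lo,hi in [("b1",418,-326,38,60),("b2",412,318,38,60),("gauge",661,-55,100,125)]:
        q=np.ascontiguousarray(P[ok&(abs(P[...,0]-x)<60)&(abs(P[...,1]-y)<60)&(P[...,2]>lo)&(P[...,2]<hi)],dtype=np.float32)
        if len(q)>10: print(cam,n,len(q),cv2.minAreaRect(q[:,:2].copy()),np.percentile(q[:,2],[5,50,95]))
    if cam=="scene": save(c,"end")
print(manip.get_state())
E
```

```text
wrist b1 1847 ((416.81622314453125, -325.3507385253906), (44.029014587402344, 57.400245666503906), 89.7829360961914) [43.26927299 48.95752335 50.10922928]
scene b1 401 ((418.4298095703125, -324.10736083984375), (59.26557159423828, 46.70372009277344), 1.2766244411468506) [40.21767426 47.03181076 49.16246796]
scene b2 422 ((412.2724914550781, 318.2614440917969), (60.81830596923828, 45.696571350097656), 12.109550476074219) [39.87742119 47.45309258 49.47461166]
scene gauge 202 ((662.5616455078125, -54.087066650390625), (26.02292823791504, 23.57159996032715), 2.0979323387145996) [101.63231964 112.26078415 114.10948029]
top b1 487 ((415.1788635253906, -324.74920654296875), (55.345909118652344, 45.572574615478516), 1.1583914756774902) [43.07138901 47.93130493 51.92313309]
top b2 486 ((407.8182678222656, 317.97528076171875), (56.34949493408203, 45.52592468261719), 12.897575378417969) [42.35195351 47.78421211 51.56778812]
top gauge 124 ((658.712158203125, -54.06681823730469), (23.728282928466797, 26.290380477905273), 32.631500244140625) [105.89612694 113.07374191 116.09967651]
{'time_s': 26.15, 'joint_positions': array([-8.76696134e-01, -5.93332371e-02, -2.23152290e-02,  1.60998815e+00,
        2.63495052e-04, -8.75938041e-01]), 'joint_vel': array([ 0.0031225 ,  0.0123003 , -0.00762948,  0.00126188, -0.00028529,
       -0.00340095]), 'tau': array([-1.44759910e-01, -3.05415165e+01,  3.25892723e+01,  1.75185513e-02,
       -7.20344731e-03,  1.33759808e-03]), 'tcp_pos': array([ 357.74442426, -325.13960226,  223.95136576]), 'orientation': array([-1.19080869e-03, -3.14040236e+00, -2.88754547e-03]), 'wrist_force': array([ 0.87904761, -0.1213305 ,  0.37942596]), 'moment': array([-0.05710755,  0.04263125,  0.01475007]), 'grip_width': 64.99043626798964}
```

View pics/end.png

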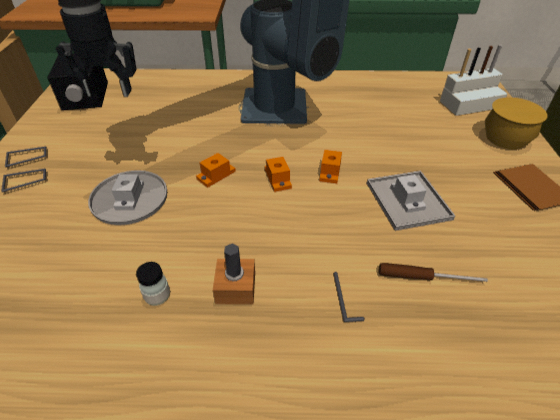

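The picture shows the tight block in the pan (125,190), the passing block in the tray (408,190), the gauge upright in its stand (233,262), and the bystanders where they were.

```bash
python3 -c "
from rig import manip
print(manip.finish_job())"
```

```text
the job is handed in; nothing more can be done
None
```

The job is done and handed in at about 26 s, well under the 72 s limit; no verdict was reported.

- **Finding the passing block:** I tried the gauge in the aluminium block on the robot's right. It went the full 36 mm, and the wrist force rose to about 9 N as the collar met the top face. I did not try the gauge in the other block. I took it as tight because the first one passed, and the first overhead picture also showed its bore narrowed.
- **Gauge:** It is back upright in its stand. The handle top reads 112–114 mm (113 expected), within about 3 mm of the stand's centre.
- **Passing block:** It is in the tray, about 3–7 mm from the centre depending on the camera. Its top reads 47–49 mm (48 expected), so it sits flat on the floor.
- **Tight block:** It is in the pan, about 2–4 mm from the centre. Its top also reads 47–49 mm.
- **Bystanders:** The hex key, jar, screwdriver and orange look-alikes show no movement in the final picture; I judged this by eye.

**Disagreements:** The cameras differ by up to about 4 mm along x, and the measured arm position swung a few millimetres after quick moves. Both stayed within the tolerances.

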